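# Pin the bearing-foot strap into line and fit its bolt

### The arm

A 6-joint arm with a two-finger parallel gripper is mounted at the origin on the work surface. World frame = base frame: x ahead of the robot, y to its left, z up, the work surface at z = 0. Lengths are in m, angles in rad, forces in N, time in s.
With the tool pointing down it reaches from about 0.3 to 0.75 m from the base axis. Payload 8.5 kg.
Tool frame: the origin (TCP) lies midway between the tips of the shut fingers; the grasp point (between the pads) lies r.tcp_to_grasp behind it (r.tcp_to_grasp is the distance from the TCP to the grasp point, in m); z points along the fingers, y is the line along which they close (so a half turn about z gives the same grasp; the last joint's range is limited). The gripper opens to 88 mm and grips with 3 to 60 N. Pads are 18 mm wide; open, the fingers measure 123 mm over their backs; the gripper's body (75 mm by 187 mm) begins 45 mm behind the grasp point.
Start: joints at [-0.215, 0.381, 1.297, -0, 1.464, -0.215], TCP at [0.55, 0, 0.239] pointing down, gripper open.
Joint ranges: [-3.11, 3.11], [-0.89, 2.33], [0.22, 2.48], [-1.42, 4.56], [0.17, 2.85], [-2.88, 2.88]. Speed limits (rad/s): [2.39, 2.39, 3.14, 3.14, 3.14, 3.14].

### API

Orientations are given as a unit quaternion [w, x, y, z].
In Python, from plant import get_obs, vision, finish_job, r gives the robot as it stands.
- The arm moves only by the tool send_rows, never from a script. Its arguments are lists of equal length, an entry for each row: "slide": the shift along the world's x, y, z scaled (see below), a list of three; "rot": the turn, a rotation vector about the world's x, y, z scaled (see below), a list of three; "claw": the closure, from -1 (fully open) to 1 (shut). A call has 1 to 5 rows; each row is the pose to reach, as a shift and turn from the pose commanded when the call began; what a row does not reach only later rows make up. The controller multiplies each number of a shift by 0.1 m and each number of a turn by 1.5 rad. A row lasts 1/8 s, in which the tool goes at most 62.5 mm and 10.7 degrees, less where a joint would pass 70% of its speed; a pose out of reach is approached as far as the arm can. A call with a number of a shift or a turn outside -1 to 1 is refused whole. A call with a gripper value outside its range is refused whole. The fingers move at their own pace and stop on an object; "force" is the grip in N (left out, the last holds). Time passes only in rows, so rows that repeat a pose let the fingers close. It gives the time, the measured TCP pose, the force, the opening and the grip force at its end, in the units of the state.
- get_obs(): the state, without advancing time (a new reading comes with each control period).
- vision.grab_frame(name): name is "scene" or "side" or "wrist"; returns (picture, depth): 384x512x3 uint8, blue, green, red; 384x512 float32, m along the optical axis (not along the pixel's ray), 0 where there is no reading.
- vision.calibration(name): a dict with "fx", "fy", "cx", "cy" (pixels), "distortion" ([k1, k2, p1, p2, k3] as OpenCV has them; the pictures are not rectified), "T" (4x4, takes a point from camera to world coordinates). Camera axes: x right, y down, z forward; pixel columns grow to the right and rows downward; lengths in m; the calibration is good to about 2 mm. A picture is of the moment at which its call begins: read the wrist's pose just before it. calibration takes no time and is no camera call; for the wrist camera it gives the pose at the moment of the call.
- finish_job(): hands the job in; it is judged then, once.
The state is a dict: "time_s": time; "joint_pos": joint angles; "joint_vel": joint speeds; "joint_torque": joint torques, N m; "ee_pos": TCP position; "tool_rot": TCP orientation; "wrist_force": force on the tool from outside, world axes, zero at the start; "ft_torque": the same for the moment, N m; "grip_width": opening from 0.0 (shut) to 1.0 (fully open); "grip_force": force on a finger pad.
Only numpy, scipy, OpenCV 4.12 (cv2) and the standard library are available. Lean on these libraries where they do the work, as an engineer would, in place of code of your own. Each camera call takes 0.05 s, during which the arm holds its last target. There are 200 camera calls.

### The job

The grey strap on the blue conveyor foot has swung round on its middle bolt, so the holes no longer line up. Push the yellow-handled drift pin down through the yellow-ringed hole until its collar sits on the strap, which draws the holes into line; then, leaving the drift in place, fit the black round-headed bolt into the other hole until its head sits flat on the strap.

Things in the scene. Friction and masses are not known exactly. Their poses are not given: they have to be found in the camera images.
- foot: Fixed blue stool 260 (x) x 90 (y) x 75 mm high, any yaw; origin: centre of underside. Its 12 mm top has two 38 mm round through holes at x = +85 and -85 mm, y = 0. A grey strap lies on it. The +x hole is the drift's (yellow ring round it on the strap); the plain -x hole is the bolt's. A bolt head in the middle, 34 mm across, ends 112 mm above the bench.
- strap (a joint): Angle of the grey strap (240 x 74 x 10 mm, upper face 85 mm above the bench, two 38 mm holes over the foot's) about the foot's vertical centre line, rad, positive counter-clockwise from above; 0 = in line. Starts at 0.14 to 0.17 (holes 12 to 14 mm out), resists with about 1.5 N at a hole, stays where left.
- drift: Drift pin, upright. Origin at its tip, z up. From the tip: taper 8 to 33 mm diameter over 45 mm, then 33 mm up to 66 mm, collar 48 mm from 66 to 74 mm, yellow grip 30 mm from 74 to 114 mm. About 0.4 kg. Starts in one of four sockets (36 mm, 70 mm apart in a row) of a fixed wooden stand 290 x 80 x 75 mm high, collar on its top, x axis along the row. The thin red-handled punch is not needed.
- bolt: Black bolt, upright, head up. Origin at its lower end, z up. Shank 27 mm diameter, 50 mm long, lowest 12 mm tapering to 14 mm; round head 40 mm diameter, 27 mm tall (50 to 77 mm). About 0.4 kg. Starts in another socket of the drift's stand, head resting on the top 75 mm above the bench, x axis along the row. The silver hex-headed bolt is not needed.

How it is judged:
On the way, in this order (a step that is already met when the one before it is completed fails the run):
1. the drift is fully home in the yellow-ringed hole and the strap is in line (x of drift in the frame of foot between 0.073 and 0.097 m and y of drift in the frame of foot between -0.012 and 0.012 m and z of drift in the frame of foot below 0.023 m and angle between drift's own z axis and vertical below 0.15 rad and value of joint strap between -0.075 and 0.075 rad), for 0.2 s.
2. the bolt is fully home in the other hole with the drift still in place (all of step 1 and x of bolt in the frame of foot between -0.097 and -0.073 m and y of bolt in the frame of foot between -0.012 and 0.012 m and z of bolt in the frame of foot below 0.039 m and angle between bolt's own z axis and vertical below 0.15 rad), for 0.2 s.
At the end, for the whole second after the job is handed in: Drift in the yellow-ringed hole and bolt in the other, each within 12 mm of its foot hole's centre along x and y, collar and head within 4 mm of the strap, within 0.15 rad of upright, at rest (below 0.02 m/s); the strap within 0.075 rad of in line (all of step 2 and linear speed of each of drift, bolt below 0.02 m/s); the robot touches nothing.
It also fails if it takes over 64 s, if anything falls off the work surface, if the arm or the gripper's body presses on something with over 40 N, if the wrist force passes 120 N, or if a joint passes its speed limit or range.

## Working session

There is one attempt and no reset: what is moved stays moved. The work goes in short steps, Python scripts to look and compute and a tool call to move; the robot and the scene stay as the last step left them, time stands still between calls to the robot, and variables do not carry over. Pictures are saved under pics/ and viewed, at most 10 in all, crops included, and the job is handed in when it is done.

Besides the shell and the picture viewer there is one more tool, called after "Call:" in YAML: its name, and indented under it one key for each argument. send_rows: Moves the arm, as the interface text tells. Shifts and turns lie within -1 to 1; 1 stands for 0.1 m of shift or 1.5 rad of turn. Its arguments: {"type":"object","properties":{"slide":{"type":"array"},"rot":{"type":"array"},"claw":{"type":"array"},"force":{"type":"number"}},"required":["slide","rot","claw"]}

```bash
mkdir -p pics; cat > h.py <<'E'
import numpy as np, cv2
from plant import get_obs, vision, finish_job, r
def grab(n):
    c=vision.calibration(n); p,d=vision.grab_frame(n)
    return p,d,c
def world(c,uv,d):
    K=np.array([[c['fx'],0,c['cx']],[0,c['fy'],c['cy']],[0,0,1]])
    uv=np.asarray(uv,float).reshape(-1,1,2)
    n=cv2.undistortPoints(uv,K,np.array(c['distortion']))[:,0]
    P=np.c_[n,np.ones(len(n))]*np.asarray(d,float).reshape(-1,1)
    T=np.array(c['T']); return P@T[:3,:3].T+T[:3,3]
def cloud(p,d,c):
    v,u=np.nonzero(d>0)
    return world(c,np.c_[u,v],d[v,u]),np.c_[u,v],p[v,u]
E
python3 - <<'E'
from h import *
print(r.tcp_to_grasp,get_obs())
a=[]
for n in ["scene","side"]:
    p,d,c=grab(n);a.append(p);np.savez(n,p=p,d=d,**{k:np.array(c[k]) for k in c})
    print(n,np.round(c['T'],3))
cv2.imwrite('pics/a.png',a[0]);cv2.imwrite('pics/b.png',a[1])
E
```

```text
0.0187 {'time_s': 0.0, 'joint_pos': array([-2.15272631e-01,  3.81153215e-01,  1.29821782e+00, -2.59611200e-05,
        1.46358391e+00, -2.15274718e-01]), 'joint_vel': array([ 0.00080202, -0.0001177 , -0.00022339, -0.00077826,  0.00115817,
       -0.00106577]), 'joint_torque': array([-6.18006070e-04, -4.37936819e+01, -2.24552107e+01,  7.13253510e-02,
        3.52583989e-02, -8.49877097e-05]), 'ee_pos': array([5.49731525e-01, 6.48154285e-05, 2.38175222e-01]), 'tool_rot': array([-5.66447082e-04,  7.07104891e-01,  7.07108343e-01, -3.78503985e-04]), 'wrist_force': array([-1.16185429, -0.21950784,  0.13284531]), 'ft_torque': array([0.0361785 , 0.03850054, 0.04194422]), 'grip_force': 0.0, 'grip_width': 1.004234303795334}
scene [[ 0.809  0.405 -0.426  0.898]
 [ 0.587 -0.551  0.593 -0.516]
 [ 0.005 -0.73  -0.684  0.631]
 [ 0.     0.     0.     1.   ]]
side [[ 0.716 -0.387  0.581  0.174]
 [-0.698 -0.387  0.603 -0.421]
 [-0.008 -0.837 -0.547  0.407]
 [ 0.     0.     0.     1.   ]]
```

View pics/a.png

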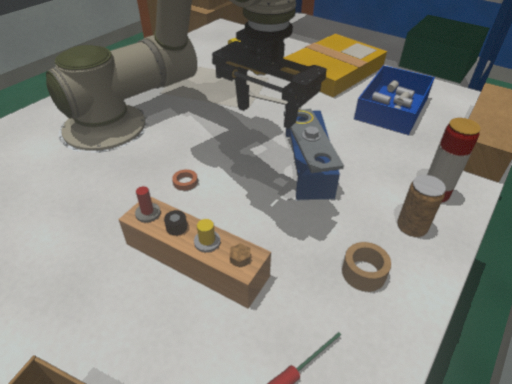

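View pics/b.png

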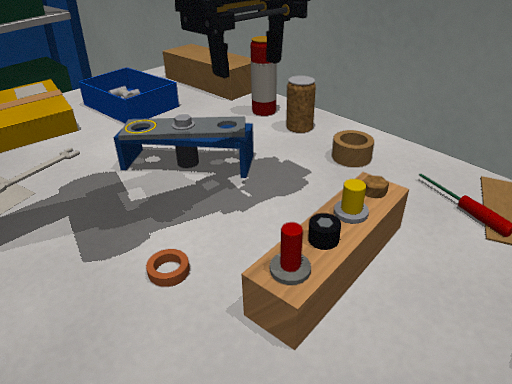

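The scene view shows the stand with the red punch at (146,200), black bolt at (175,222), drift at (206,232) and hex bolt at (240,253). The foot is near (315,150), with the yellow ring at (305,118) and the plain hole at (322,157). The side view agrees, with the ring at (140,126), bolt at (325,230) and drift at (352,200).

```bash
cat > m.py <<'E'
from h import *
def rect(P):
    (c,s,a)=cv2.minAreaRect(P[:,:2].astype(np.float32)*1000)
    return np.round(c,1),np.round(s,1),round(a,1)
for n in ["scene","side"]:
    z=np.load(n+'.npz'); X,uv,col=cloud(z['p'],z['d'],z)
    hsv=cv2.cvtColor(col[:,None],cv2.COLOR_BGR2HSV)[:,0].astype(int)
    H,S,V=hsv.T; Z=X[:,2]
    def rep(t,m):
        if m.sum()>5: print(n,t,m.sum(),'mean',np.round(X[m].mean(0),4),'zpct',np.round(np.percentile(Z[m],[2,50,98]),4),'rect',*rect(X[m]))
    box=lambda u0,u1,v0,v1:(uv[:,0]>=u0)&(uv[:,0]<=u1)&(uv[:,1]>=v0)&(uv[:,1]<=v1)
    if n=='scene': sf=box(280,345,105,200); st=box(110,275,180,300)
    else: sf=box(112,258,110,178); st=box(240,412,170,350)
    y=(H>20)&(H<35)&(S>150)
    rep('drift grip',st&y&(Z>.08)); rep('drift grip top',st&y&(Z>.11))
    rep('bolt head top',st&(V<70)&(S<100)&(Z>.097)&(Z<.11)); rep('bolt head',st&(V<60)&(S<100)&(Z>.08)&(Z<.11))
    rep('stand top',st&(H>5)&(H<20)&(S>80)&(Z>.068)&(Z<.082))
    rep('stand all',st&(H>5)&(H<20)&(S>80)&(Z>.01)&(Z<.082))
    rep('ring',sf&y); rep('strap',sf&(S<60)&(Z>.08)&(Z<.09)); rep('cbolt',sf&(Z>.107)&(Z<.12))
    b=(H>100)&(H<130)&(S>120)
    rep('foot',sf&b&(Z>.01)&(Z<.08)); rep('foottop',sf&b&(Z>.07)&(Z<.08))
E
python3 m.py
```

```text
scene drift grip 150 mean [ 0.5604 -0.1947  0.1228] zpct [0.1209 0.1229 0.1249] rect [ 560.5 -194.6] [26.7 25.5] 20.3
scene drift grip top 150 mean [ 0.5604 -0.1947  0.1228] zpct [0.1209 0.1229 0.1249] rect [ 560.5 -194.6] [26.7 25.5] 20.3
scene bolt head top 197 mean [ 0.4949 -0.2037  0.1014] zpct [0.0975 0.1017 0.1036] rect [ 492.  -201.6] [35.4 38.5] 64.2
scene bolt head 85 mean [ 0.5026 -0.2121  0.0918] zpct [0.0809 0.091  0.1024] rect [ 502.1 -210.7] [32.2 11. ] 44.8
scene stand top 3511 mean [ 0.5509 -0.2041  0.0747] zpct [0.07   0.0748 0.0772] rect [ 525.3 -196.7] [291.   81.3] 5.7
scene stand all 5151 mean [ 0.5464 -0.2095  0.0635] zpct [0.0138 0.0742 0.0769] rect [ 504.2 -129.4] [319.8 219.9] 5.7
scene strap 1382 mean [0.5723 0.1723 0.0847] zpct [0.0812 0.0848 0.0883] rect [549.4 193.6] [ 75.3 244.4] 47.7
scene foot 216 mean [0.5676 0.1709 0.0747] zpct [0.073  0.0748 0.0768] rect [550.9 191.9] [ 85.5 253.6] 38.2
scene foottop 216 mean [0.5676 0.1709 0.0747] zpct [0.073  0.0748 0.0768] rect [550.9 191.9] [ 85.5 253.6] 38.2
side drift grip 718 mean [ 0.5524 -0.1984  0.1094] zp
[... 392 characters left out ...]
71.  -204.8] [147.1  38. ] 9.8
side stand top 5340 mean [ 0.4853 -0.2134  0.0746] zpct [0.0694 0.0748 0.0765] rect [ 524.9 -197.6] [291.5  81.5] 5.5
side stand all 9860 mean [ 0.4721 -0.2207  0.0588] zpct [0.0128 0.0727 0.0762] rect [ 525.  -197.5] [292.   81.6] 5.5
side ring 98 mean [0.4861 0.2485 0.0863] zpct [0.0846 0.0863 0.0877] rect [487.7 249.8] [58.7 58.9] 45.1
side strap 1765 mean [0.551  0.1827 0.0844] zpct [0.0805 0.0846 0.0881] rect [549.9 194.1] [ 78.8 240. ] 47.8
side foot 2164 mean [0.545  0.2058 0.052 ] zpct [0.0113 0.0647 0.0759] rect [544.8 295. ] [219.9 467.9] 2.3
side foottop 718 mean [0.5637 0.1315 0.0738] zpct [0.0704 0.0741 0.0763] rect [551.1 192.6] [ 94.8 258.7] 38.1
```

Call:
send_rows:
  slide:
    - [0.05,-0.5,0]
    - [0.05,-0.97,0]
    - [0.05,-0.97,0]
    - [0.05,-0.97,0]
    - [0.05,-0.97,0]
  rot:
    - [0,0,0.11]
    - [0,0,0.22]
    - [0,0,0.33]
    - [0,0,0.44]
    - [0,0,0.556]
  claw: [-1,-1,-1,-1,-1]

```text
time_s: 0.72
ee_pos: [0.5548, -0.0971, 0.2383]
tool_rot: [-0.0, 0.358, 0.934, 0.0]
wrist_force: [-0.5, -0.7, -0.9]
grip_width: 1.001
grip_force: 0.0
```

Call:
send_rows:
  slide:
    - [0.05,-0.5,0]
    - [0.05,-0.97,-0.3]
    - [0.05,-0.97,-0.6]
    - [0.05,-0.97,-0.8]
    - [0.05,-0.97,-0.8]
  rot:
    - [0,0,0.11]
    - [0,0,0.22]
    - [0,0,0.33]
    - [0,0,0.44]
    - [0,0,0.556]
  claw: [-1,-1,-1,-1,-1]

```text
time_s: 1.35
ee_pos: [0.5591, -0.1937, 0.1566]
tool_rot: [-0.002, -0.051, 0.999, 0.001]
wrist_force: [0.2, -0.1, 0.0]
grip_width: 1.001
grip_force: 0.0
```

```bash
python3 - <<'E'
from h import *
o=get_obs();print({k:np.round(o[k],4) for k in ['time_s','joint_pos','ee_pos','tool_rot','wrist_force']})
p,d,c=grab('wrist');cv2.imwrite('pics/c.png',p)
print(np.round(c['T'],3))
X,uv,col=cloud(p,d,c)
hsv=cv2.cvtColor(col[:,None],cv2.COLOR_BGR2HSV)[:,0].astype(int);H,S,V=hsv.T
for t,m in [('drift',(H>20)&(H<35)&(S>150)&(X[:,2]>.115)&(X[:,2]<.13)),('bolt',(V<70)&(S<100)&(X[:,2]>.097)&(X[:,2]<.108)&(X[:,0]<.52))]:
    if m.sum()>5: print(t,m.sum(),X[m].mean(0),cv2.minEnclosingCircle(X[m][:,:2].astype(np.float32)))
E
```

```text
{'time_s': np.float64(1.35), 'joint_pos': array([-0.5334,  0.5225,  1.3057, -0.    ,  1.3178, -2.2067]), 'ee_pos': array([ 0.5591, -0.1937,  0.1566]), 'tool_rot': array([-0.0018, -0.0512,  0.9987,  0.0012]), 'wrist_force': array([ 0.1809, -0.1198,  0.0127])}
[[-0.103  0.954  0.28   0.487]
 [ 0.995  0.098  0.031 -0.202]
 [ 0.003  0.282 -0.959  0.302]
 [ 0.     0.     0.     1.   ]]
drift 1260 [ 0.55722022 -0.1925673   0.12197809] ((0.5585402846336365, -0.19210606813430786), 0.015100480057299137)
bolt 1518 [ 0.48932232 -0.19913016  0.10141222] ((0.48973551392555237, -0.19891777634620667), 0.018997419625520706)
```

View pics/c.png

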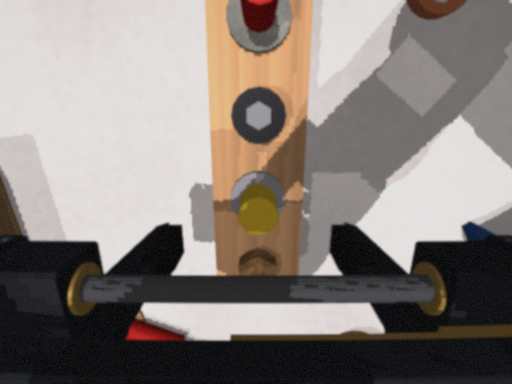

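The wrist view shows the drift grip at (258,208), centred between the fingers, and the bolt at (258,115). The measurements agree, so I'll descend and grip.

Call:
send_rows:
  slide:
    - [0.0,0.0,-0.4]
    - [0.0,0.0,-0.68]
    - [0.0,0.0,-0.69]
    - [0,0,-0.69]
    - [0,0,-0.69]
  rot:
    - [0,0,0]
    - [0,0,0]
    - [0,0,0]
    - [0,0,0]
    - [0,0,0]
  claw: [-1,-1,-1,1,1]
  force: 40

```text
time_s: 2.02
ee_pos: [0.5605, -0.1942, 0.0911]
tool_rot: [0.001, -0.048, 0.999, -0.001]
wrist_force: [-0.2, -0.3, 0.0]
grip_width: 0.795
grip_force: 0.0
```

Call:
send_rows:
  slide:
    - [0,0,0]
    - [0,0,0]
    - [0,0,0]
    - [0,0,0]
  rot:
    - [0,0,0]
    - [0,0,0]
    - [0,0,0]
    - [0,0,0]
  claw: [1,1,1,1]

```text
time_s: 2.52
ee_pos: [0.5599, -0.1938, 0.0897]
tool_rot: [-0.0, -0.049, 0.999, 0.0]
wrist_force: [-1.4, 2.9, 0.6]
grip_width: 0.343
grip_force: 1.4
```

Call:
send_rows:
  slide:
    - [0,0,0]
    - [0,0,0.2]
    - [0,0,0.5]
    - [0,0,0.9]
    - [0,0,1]
  rot:
    - [0,0,0]
    - [0,0,0]
    - [0,0,0]
    - [0,0,0]
    - [0,0,0]
  claw: [1,1,1,1,1]

```text
time_s: 3.15
ee_pos: [0.5604, -0.1943, 0.1912]
tool_rot: [0.001, -0.049, 0.999, -0.001]
wrist_force: [0.0, 0.0, -5.1]
grip_width: 0.328
grip_force: 40.0
```

Call:
send_rows:
  slide:
    - [0,0.3,0.3]
    - [0,0.6,0.4]
    - [0,1,0.4]
  rot:
    - [0,0,-0.08]
    - [0,0,-0.16]
    - [0,0,-0.223]
  claw: [1,1,1]

```text
time_s: 3.52
ee_pos: [0.5597, -0.0935, 0.2287]
tool_rot: [-0.001, 0.121, 0.993, 0.0]
wrist_force: [0.3, 0.3, -5.3]
grip_width: 0.327
grip_force: 40.0
```

Call:
send_rows:
  slide:
    - [-0.1,0.4,0]
    - [-0.15,0.8,0]
    - [-0.22,1,0]
  rot:
    - [0,0,-0.08]
    - [0,0,-0.16]
    - [0,0,-0.223]
  claw: [1,1,1]

```text
time_s: 3.9
ee_pos: [0.537, 0.0079, 0.2279]
tool_rot: [-0.002, 0.283, 0.959, -0.0]
wrist_force: [0.6, -0.0, -4.7]
grip_width: 0.33
grip_force: 40.0
```

Call:
send_rows:
  slide:
    - [-0.1,0.4,0]
    - [-0.15,0.8,0]
    - [-0.22,1,0]
  rot:
    - [0,0,-0.08]
    - [0,0,-0.16]
    - [0,0,-0.223]
  claw: [1,1,1]

```text
time_s: 4.28
ee_pos: [0.515, 0.1077, 0.2279]
tool_rot: [-0.001, 0.439, 0.899, -0.001]
wrist_force: [-0.1, 0.5, -4.9]
grip_width: 0.328
grip_force: 40.0
```

Call:
send_rows:
  slide:
    - [-0.1,0.4,0]
    - [-0.15,0.8,0]
    - [-0.2,1,0]
    - [-0.2,1,0]
    - [-0.2,1,0]
  rot:
    - [0,0,0]
    - [0,0,0]
    - [0,0,0]
    - [0,0,0]
    - [0,0,0]
  claw: [1,1,1,1,1]

```text
time_s: 4.9
ee_pos: [0.4959, 0.2053, 0.2288]
tool_rot: [-0.001, 0.438, 0.899, -0.001]
wrist_force: [0.8, 0.1, -4.7]
grip_width: 0.332
grip_force: 40.0
```

```bash
python3 - <<'E'
from h import *
o=get_obs();print({k:np.round(o[k],4) for k in ['time_s','joint_pos','ee_pos','tool_rot','wrist_force','grip_width','grip_force']})
t=o['ee_pos'];print(np.round((np.array([.4927,.255])-t[:2])*1000,1))
b,_,_=grab('side')
for n in ['wrist','side']:
    p,d,c=grab(n); X,uv,col=cloud(p,d,c)
    H,S,V=cv2.cvtColor(col[:,None],cv2.COLOR_BGR2HSV)[:,0].astype(int).T
    for nm,lo,hi in [('ring',.082,.09),('grip',.1,.4)]:
        m=(H>20)&(H<35)&(S>150)&(X[:,2]>lo)&(X[:,2]<hi)&(abs(X[:,0]-.49)<.08)&(abs(X[:,1]-.25)<.08)
        if m.sum()>8: print(n,nm,m.sum(),X[m].mean(0),np.percentile(X[m][:,2],[2,98]),cv2.minEnclosingCircle(X[m][:,:2].astype(np.float32)))
w,_,_=grab('wrist');cv2.imwrite('pics/d.png',cv2.resize(np.hstack([b,w]),(800,300)))
E
```

```text
{'time_s': np.float64(4.9), 'joint_pos': array([ 1.7210e-01,  3.6560e-01,  1.3509e+00, -4.0000e-04,  1.4268e+00,
       -4.9200e-01]), 'ee_pos': array([0.4959, 0.2053, 0.2288]), 'tool_rot': array([-6.000e-04,  4.379e-01,  8.990e-01, -7.000e-04]), 'wrist_force': array([ 0.751 ,  0.1234, -4.7021]), 'grip_width': np.float64(0.3316), 'grip_force': np.float64(39.999)}
[-3.2 49.7]
wrist ring 504 [0.48533529 0.25354323 0.08543042] [0.08379855 0.08686796] ((0.4870958924293518, 0.2529890239238739), 0.030637403950095177)
wrist grip 3331 [0.49067152 0.21267286 0.25668731] [0.22864663 0.30801401] ((0.4866337478160858, 0.22043263912200928), 0.03639751672744751)
side ring 101 [0.48690541 0.24677742 0.08601208] [0.08437547 0.0873321 ] ((0.48811396956443787, 0.24995069205760956), 0.03172331303358078)
side grip 275 [0.50138697 0.19260185 0.25413416] [0.22317454 0.32161187] ((0.5047476291656494, 0.2000589519739151), 0.036385197192430496)
```

View pics/d.png

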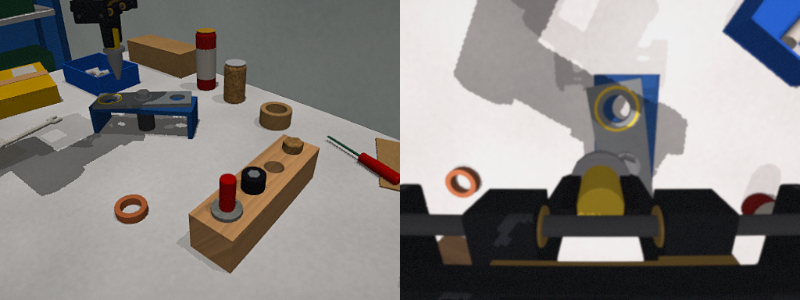

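The side view shows the drift held upright beside the foot. The wrist view shows the ring at about (617,108) in the combined image, offset from the blue foot's axis as expected. I'll enter at the middle of the hole overlap.

Call:
send_rows:
  slide:
    - [-0.03,0.4,0]
    - [-0.03,0.51,0]
    - [-0.03,0.51,0]
    - [-0.03,0.51,-0.3]
    - [-0.03,0.51,-0.55]
  rot:
    - [0,0,0]
    - [0,0,0]
    - [0,0,0]
    - [0,0,0]
    - [0,0,0]
  claw: [1,1,1,1,1]

```text
time_s: 5.72
ee_pos: [0.4931, 0.2558, 0.174]
tool_rot: [0.0, 0.438, 0.899, -0.0]
wrist_force: [-0.4, 0.1, -4.6]
grip_width: 0.331
grip_force: 40.0
```

Call:
send_rows:
  slide:
    - [0,0,-0.07]
    - [0,0,-0.14]
    - [0,0,-0.2]
    - [0,0,-0.2]
  rot:
    - [0,0,0]
    - [0,0,0]
    - [0,0,0]
    - [0,0,0]
  claw: [1,1,1,1]

```text
time_s: 6.22
ee_pos: [0.493, 0.2569, 0.1548]
tool_rot: [0.0, 0.438, 0.899, -0.0]
wrist_force: [0.3, -0.6, -4.3]
grip_width: 0.329
grip_force: 40.0
```

```bash
python3 - <<'E'
from h import *
o=get_obs();print({k:np.round(o[k],4) for k in ['time_s','ee_pos','wrist_force','ft_torque']})
p,d,c=grab('side');cv2.imwrite('pics/e.png',cv2.resize(p[90:200,80:270],(760,440)))
E
```

```text
{'time_s': np.float64(6.225), 'ee_pos': array([0.493 , 0.2569, 0.1548]), 'wrist_force': array([ 0.3481, -0.633 , -4.2764]), 'ft_torque': array([ 0.0213, -0.0595, -0.0317])}
```

View pics/e.png

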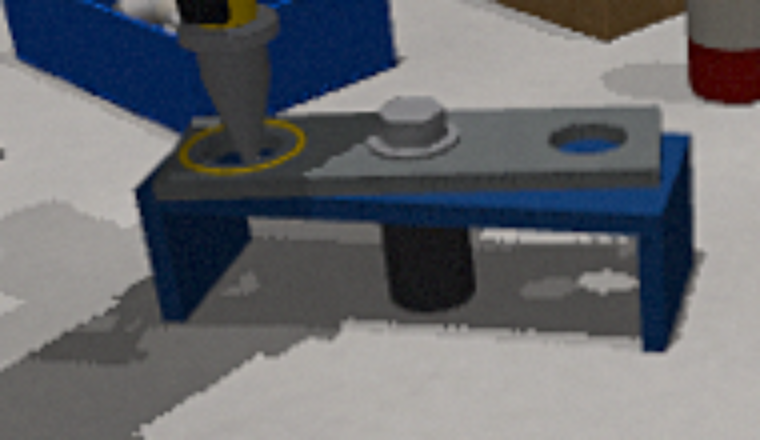

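The drift tip is inside the ring, over the overlap, with no contact force. Next I descend while drifting toward the foot's hole centre.

Call:
send_rows:
  slide:
    - [0.01,0.01,-0.06]
    - [0.02,0.02,-0.12]
    - [0.03,0.03,-0.18]
    - [0.04,0.04,-0.24]
    - [0.05,0.04,-0.3]
  rot:
    - [0,0,0]
    - [0,0,0]
    - [0,0,0]
    - [0,0,0]
    - [0,0,0]
  claw: [1,1,1,1,1]

```text
time_s: 6.9
ee_pos: [0.4979, 0.2611, 0.1243]
tool_rot: [-0.0, 0.438, 0.899, -0.0]
wrist_force: [-1.4, -0.6, -3.9]
grip_width: 0.328
grip_force: 40.0
```

Low forces, so I continue.

Call:
send_rows:
  slide:
    - [0,0,-0.06]
    - [0,0,-0.11]
    - [0,0,-0.15]
    - [0,0,-0.19]
    - [0,0,-0.2]
  rot:
    - [0,0,0]
    - [0,0,0]
    - [0,0,0]
    - [0,0,0]
    - [0,0,0]
  claw: [1,1,1,1,1]

```text
time_s: 7.52
ee_pos: [0.498, 0.261, 0.1045]
tool_rot: [-0.0, 0.438, 0.899, -0.0]
wrist_force: [-1.2, -1.0, -3.6]
grip_width: 0.331
grip_force: 40.0
```

Call:
send_rows:
  slide:
    - [0,0,-0.02]
    - [0,0,-0.04]
    - [0,0,-0.055]
    - [0,0,-0.055]
  rot:
    - [0,0,0]
    - [0,0,0]
    - [0,0,0]
    - [0,0,0]
  claw: [1,1,1,1]

```text
time_s: 8.02
ee_pos: [0.4983, 0.2612, 0.0998]
tool_rot: [0.0, 0.438, 0.899, 0.001]
wrist_force: [-2.0, 0.6, 0.9]
grip_width: 0.328
grip_force: 40.0
```

The collar has seated: the weight is now carried and z matches. I'll release and retract.

Call:
send_rows:
  slide:
    - [0,0,-0.01]
    - [0,0,-0.01]
    - [0,0,0]
    - [0,0,0]
    - [0,0,0]
  rot:
    - [0,0,0]
    - [0,0,0]
    - [0,0,0]
    - [0,0,0]
    - [0,0,0]
  claw: [1,-0.3,-0.6,-1,-1]

```text
time_s: 8.65
ee_pos: [0.498, 0.261, 0.0991]
tool_rot: [-0.0, 0.438, 0.899, -0.0]
wrist_force: [-0.5, -0.9, 0.0]
grip_width: 0.757
grip_force: 0.0
```

Call:
send_rows:
  slide:
    - [0,0,0.3]
    - [0,0,0.7]
    - [0,0,1]
    - [0,0,1]
  rot:
    - [0,0,0]
    - [0,0,0]
    - [0,0,0]
    - [0,0,0]
  claw: [-1,-1,-1,-1]

```text
time_s: 9.15
ee_pos: [0.4987, 0.2612, 0.2011]
tool_rot: [0.002, 0.438, 0.899, 0.001]
wrist_force: [0.4, 0.3, -0.9]
grip_width: 0.999
grip_force: 0.0
```

```bash
python3 - <<'E'
from h import *
o=get_obs();print({k:np.round(o[k],4) for k in ['time_s','ee_pos','joint_pos','wrist_force']})
A=[]
for n in ['side','scene']:
    p,d,c=grab(n); X,uv,col=cloud(p,d,c); Z=X[:,2]
    H,S,V=cv2.cvtColor(col[:,None],cv2.COLOR_BGR2HSV)[:,0].astype(int).T
    near=(np.hypot(X[:,0]-.5504,X[:,1]-.193)<.17)
    for nm,m in [('strap',near&(S<60)&(Z>.081)&(Z<.089)),('grip',near&(H>20)&(H<35)&(S>150)&(Z>.1)&(Z<.15)),('griptop',near&(H>20)&(H<35)&(S>150)&(Z>.125)&(Z<.15)),('foot',near&(H>100)&(H<130)&(S>120)&(Z>.068)&(Z<.08))]:
        if m.sum()>8: print(n,nm,m.sum(),np.percentile(X[m][:,2],[2,98]).round(4),cv2.minAreaRect(1000*X[m][:,:2].astype(np.float32)))
    A.append(cv2.resize(p[90:200,80:270] if n=='side' else p[90:200,230:420],(400,232)))
cv2.imwrite('pics/f.png',np.hstack(A))
E
```

```text
{'time_s': np.float64(9.15), 'ee_pos': array([0.4987, 0.2612, 0.2011]), 'joint_pos': array([ 0.2723,  0.4307,  1.3287, -0.    ,  1.3778, -0.3923]), 'wrist_force': array([ 0.4255,  0.2823, -0.9334])}
side strap 1600 [0.0814 0.0881] ((550.2532958984375, 193.89002990722656), (80.37664031982422, 242.02435302734375), 39.207035064697266)
side grip 293 [0.101  0.1334] ((497.16595458984375, 257.8139953613281), (27.2507266998291, 29.714487075805664), 40.761592864990234)
side griptop 117 [0.1254 0.1337] ((497.47930908203125, 258.0841064453125), (26.4233341217041, 29.714487075805664), 40.7615966796875)
side foot 848 [0.0683 0.0763] ((547.3065795898438, 190.09014892578125), (88.54946899414062, 260.55108642578125), 39.63642501831055)
scene strap 1359 [0.082  0.0881] ((549.8447875976562, 193.07992553710938), (74.55288696289062, 244.0574951171875), 39.842735290527344)
scene grip 37 [0.1251 0.1339] ((500.0093994140625, 257.5456848144531), (19.627216339111328, 22.03761100769043), 30.392187118530273)
scene griptop 36 [0.1295 0.1339] ((500.0093994140625, 257.5456848144531), (19.627216339111328, 22.03761100769043), 30.392187118530273)
scene foot 142 [0.073  0.0768] ((562.2030639648438, 127.75293731689453), (72.00586700439453, 183.51730346679688), 64.52017211914062)
```

View pics/f.png

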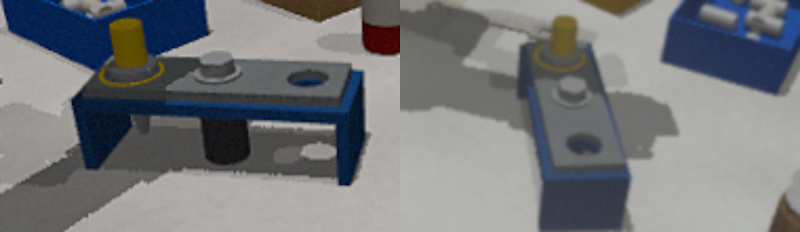

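The drift is home, with the grip top at 133 mm, and the strap has turned to 39.5° against the foot's 38.1°, about 0.02 rad. Now for the bolt.

Call:
send_rows:
  slide:
    - [0,-0.4,0]
    - [0,-0.8,0]
    - [0,-1,0]
  rot:
    - [0,0,0.08]
    - [0,0,0.16]
    - [0,0,0.223]
  claw: [-1,-1,-1]

```text
time_s: 9.62
ee_pos: [0.4974, 0.1594, 0.1977]
tool_rot: [-0.001, 0.281, 0.96, -0.001]
wrist_force: [0.8, 0.2, -0.3]
grip_width: 0.997
grip_force: 0.0
```

Call:
send_rows:
  slide:
    - [0,-0.4,0]
    - [0,-0.8,0]
    - [0,-1,0]
  rot:
    - [0,0,0.08]
    - [0,0,0.16]
    - [0,0,0.223]
  claw: [-1,-1,-1]

```text
time_s: 10.0
ee_pos: [0.4974, 0.0594, 0.1977]
tool_rot: [-0.001, 0.117, 0.993, -0.0]
wrist_force: [-0.2, 0.1, 0.8]
grip_width: 0.997
grip_force: 0.0
```

Call:
send_rows:
  slide:
    - [0,-0.4,0]
    - [0,-0.8,0]
    - [0,-1,0]
  rot:
    - [0,0,0.08]
    - [0,0,0.16]
    - [0,0,0.223]
  claw: [-1,-1,-1]

```text
time_s: 10.38
ee_pos: [0.4974, -0.0406, 0.1977]
tool_rot: [-0.001, -0.049, 0.999, 0.0]
wrist_force: [-0.5, 0.3, 0.2]
grip_width: 1.0
grip_force: 0.0
```

Call:
send_rows:
  slide:
    - [-0.04,-0.4,0]
    - [-0.08,-0.8,0]
    - [-0.08,-1,0]
  rot:
    - [0,0,0]
    - [0,0,0]
    - [0,0,0]
  claw: [-1,-1,-1]

```text
time_s: 10.75
ee_pos: [0.4894, -0.1403, 0.198]
tool_rot: [-0.001, -0.048, 0.999, 0.001]
wrist_force: [-0.8, -0.1, 0.1]
grip_width: 0.998
grip_force: 0.0
```

Call:
send_rows:
  slide:
    - [0,-0.4,0]
    - [0,-0.62,0]
    - [0,-0.62,-0.3]
    - [0,-0.62,-0.6]
    - [0,-0.62,-0.6]
  rot:
    - [0,0,0]
    - [0,0,0]
    - [0,0,0]
    - [0,0,0]
    - [0,0,0]
  claw: [-1,-1,-1,-1,-1]

```text
time_s: 11.38
ee_pos: [0.4892, -0.1999, 0.1375]
tool_rot: [-0.002, -0.049, 0.999, 0.002]
wrist_force: [0.9, -0.5, 0.8]
grip_width: 1.001
grip_force: 0.0
```

Call:
send_rows:
  slide:
    - [0.01,0,-0.3]
    - [0.01,0,-0.57]
    - [0.01,0,-0.57]
    - [0.01,0,-0.57]
    - [0.01,0,-0.57]
  rot:
    - [0,0,0]
    - [0,0,0]
    - [0,0,0]
    - [0,0,0]
    - [0,0,0]
  claw: [-1,-1,-1,1,1]

```text
time_s: 12.0
ee_pos: [0.4915, -0.2013, 0.0836]
tool_rot: [0.001, -0.049, 0.999, -0.001]
wrist_force: [-0.0, -0.1, -0.5]
grip_width: 0.799
grip_force: 0.0
```

Call:
send_rows:
  slide:
    - [0,0,0]
    - [0,0,0]
    - [0,0,0]
    - [0,0,0]
  rot:
    - [0,0,0]
    - [0,0,0]
    - [0,0,0]
    - [0,0,0]
  claw: [1,1,1,1]

```text
time_s: 12.5
ee_pos: [0.4909, -0.2008, 0.0823]
tool_rot: [-0.0, -0.049, 0.999, 0.0]
wrist_force: [-0.5, 1.2, 2.7]
grip_width: 0.443
grip_force: 40.0
```

Call:
send_rows:
  slide:
    - [0,0,0.2]
    - [0,0,0.6]
    - [0,0,1]
    - [0,0,1]
  rot:
    - [0,0,0]
    - [0,0,0]
    - [0,0,0]
    - [0,0,0]
  claw: [1,1,1,1]

```text
time_s: 13.0
ee_pos: [0.4917, -0.2015, 0.1841]
tool_rot: [0.002, -0.049, 0.999, -0.002]
wrist_force: [-0.0, 0.4, -4.8]
grip_width: 0.446
grip_force: 40.0
```

Call:
send_rows:
  slide:
    - [0.2,0.3,0.2]
    - [0.4,0.7,0.3]
    - [0.4,1,0.3]
  rot:
    - [0,0,-0.08]
    - [0,0,-0.16]
    - [0,0,-0.223]
  claw: [1,1,1]

```text
time_s: 13.38
ee_pos: [0.5314, -0.0995, 0.2104]
tool_rot: [-0.001, 0.12, 0.993, 0.0]
wrist_force: [0.3, -0.2, -4.2]
grip_width: 0.444
grip_force: 40.0
```

Call:
send_rows:
  slide:
    - [0.2,0.4,0]
    - [0.4,0.8,0]
    - [0.4,1,0]
  rot:
    - [0,0,-0.08]
    - [0,0,-0.16]
    - [0,0,-0.223]
  claw: [1,1,1]

```text
time_s: 13.75
ee_pos: [0.5711, 0.001, 0.2094]
tool_rot: [-0.002, 0.283, 0.959, -0.0]
wrist_force: [-0.2, -0.5, -4.0]
grip_width: 0.442
grip_force: 40.0
```

Call:
send_rows:
  slide:
    - [0.1,0.4,0]
    - [0.2,0.8,0]
    - [0.3,1,0]
    - [0.3,1,0]
  rot:
    - [0,0,-0.08]
    - [0,0,-0.16]
    - [0,0,-0.223]
    - [0,0,-0.223]
  claw: [1,1,1,1]

```text
time_s: 14.25
ee_pos: [0.6006, 0.1002, 0.2095]
tool_rot: [-0.002, 0.437, 0.9, -0.001]
wrist_force: [-1.4, -1.0, -3.8]
grip_width: 0.443
grip_force: 40.0
```

```bash
python3 - <<'E'
from h import *
o=get_obs();print({k:np.round(o[k],4) for k in ['time_s','ee_pos','wrist_force','grip_width']})
print(np.round((np.array([.6037,.128])-o['ee_pos'][:2])*1000,1))
A=[]
for n in ['side','wrist']:
    p,d,c=grab(n); A.append(p)
    X,uv,col=cloud(p,d,c); Z=X[:,2]; S=cv2.cvtColor(col[:,None],cv2.COLOR_BGR2HSV)[:,0][:,1]
    m=(np.hypot(X[:,0]-.5504,X[:,1]-.193)<.15)&(S<60)&(Z>.081)&(Z<.089)
    print(n,m.sum(),cv2.minAreaRect(1000*X[m][:,:2].astype(np.float32)))
cv2.imwrite('pics/g.png',cv2.resize(np.hstack(A),(800,300)))
E
```

```text
{'time_s': np.float64(14.25), 'ee_pos': array([0.6006, 0.1002, 0.2095]), 'wrist_force': array([-1.4049, -0.9848, -3.7617]), 'grip_width': np.float64(0.4432)}
[ 3.1 27.8]
side 1590 ((550.3180541992188, 193.97572326660156), (79.09627532958984, 241.51844787597656), 39.63199996948242)
wrist 12525 ((568.303466796875, 173.01828002929688), (73.93750762939453, 181.01010131835938), 39.49151611328125)
```

View pics/g.png

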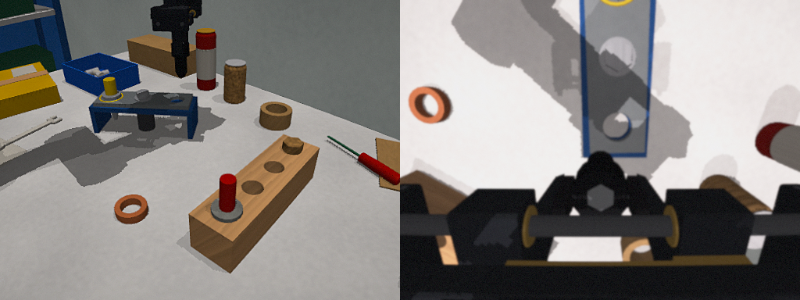

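The bolt is held over the near end of the foot, and the hole shows at (617,124) in the combined picture, about (278,159) at full size. I'll check it against the wrist calibration.

```bash
python3 - <<'E'
from h import *
p,d,c=grab('wrist')
X,uv,_=cloud(p,d,c)
# hole = pixels near (278,159) clearly below strap
m=(np.hypot(uv[:,0]-278,uv[:,1]-159)<30)&(abs(X[:,2]-.085)>.006)
P=[]
T=np.array(c['T'])
W=world(c,uv[m],np.ones(m.sum())); D=W-T[:3,3]
Q=T[:3,3]+D*((.085-T[2,3])/D[:,2])[:,None]
print(m.sum(),cv2.minEnclosingCircle(Q[:,:2].astype(np.float32)*1000),uv[m].min(0),uv[m].max(0))
E
```

```text
1004 ((602.96142578125, 130.78025817871094), 18.517683029174805) [260 143] [296 178]
```

Wrist calibration gives the hole at (603,130.8), the fixed cameras (604.5,127.4). I'll use (603.5,129), well within the 5.5 mm clearance.

Call:
send_rows:
  slide:
    - [0.03,0.29,0]
    - [0.03,0.29,0]
    - [0.03,0.29,-0.3]
    - [0.03,0.29,-0.58]
    - [0.03,0.29,-0.58]
  rot:
    - [0,0,0]
    - [0,0,0]
    - [0,0,0]
    - [0,0,0]
    - [0,0,0]
  claw: [1,1,1,1,1]

```text
time_s: 15.02
ee_pos: [0.6029, 0.1268, 0.1523]
tool_rot: [-0.002, 0.438, 0.899, -0.001]
wrist_force: [-0.3, 0.4, -3.3]
grip_width: 0.446
grip_force: 40.0
```

Call:
send_rows:
  slide:
    - [0,0,-0.06]
    - [0,0,-0.12]
    - [0,0,-0.18]
    - [0,0,-0.24]
    - [0,0,-0.24]
  rot:
    - [0,0,0]
    - [0,0,0]
    - [0,0,0]
    - [0,0,0]
    - [0,0,0]
  claw: [1,1,1,1,1]

```text
time_s: 15.65
ee_pos: [0.6038, 0.128, 0.1298]
tool_rot: [-0.0, 0.438, 0.899, -0.0]
wrist_force: [-0.4, 0.3, -3.4]
grip_width: 0.442
grip_force: 40.0
```

Call:
send_rows:
  slide:
    - [0,0,-0.07]
    - [0,0,-0.14]
    - [0,0,-0.21]
    - [0,0,-0.28]
    - [0,0,-0.31]
  rot:
    - [0,0,0]
    - [0,0,0]
    - [0,0,0]
    - [0,0,0]
    - [0,0,0]
  claw: [1,1,1,1,1]

```text
time_s: 16.27
ee_pos: [0.6038, 0.128, 0.0986]
tool_rot: [-0.0, 0.438, 0.899, -0.0]
wrist_force: [-0.6, -0.1, -4.2]
grip_width: 0.444
grip_force: 40.0
```

Call:
send_rows:
  slide:
    - [0,0,-0.02]
    - [0,0,-0.04]
    - [0,0,-0.06]
    - [0,0,-0.065]
    - [0,0,-0.065]
  rot:
    - [0,0,0]
    - [0,0,0]
    - [0,0,0]
    - [0,0,0]
    - [0,0,0]
  claw: [1,1,1,1,1]

```text
time_s: 16.9
ee_pos: [0.604, 0.128, 0.0928]
tool_rot: [0.0, 0.438, 0.899, 0.0]
wrist_force: [0.2, 0.4, -4.1]
grip_width: 0.441
grip_force: 40.0
```

Call:
send_rows:
  slide:
    - [0,0,-0.01]
    - [0,0,-0.02]
    - [0,0,-0.02]
  rot:
    - [0,0,0]
    - [0,0,0]
    - [0,0,0]
  claw: [1,1,1]

```text
time_s: 17.27
ee_pos: [0.6044, 0.1282, 0.0922]
tool_rot: [0.001, 0.438, 0.899, 0.001]
wrist_force: [-2.5, 0.9, 6.5]
grip_width: 0.446
grip_force: 40.0
```

The head is on the strap. I'll release and retract.

Call:
send_rows:
  slide:
    - [0,0,0.01]
    - [0,0,0.01]
    - [0,0,0.01]
    - [0,0,0.01]
    - [0,0,0.01]
  rot:
    - [0,0,0]
    - [0,0,0]
    - [0,0,0]
    - [0,0,0]
    - [0,0,0]
  claw: [0,-0.5,-1,-1,-1]

```text
time_s: 17.9
ee_pos: [0.604, 0.128, 0.0917]
tool_rot: [-0.0, 0.438, 0.899, -0.0]
wrist_force: [0.9, 0.5, 0.3]
grip_width: 0.93
grip_force: 0.0
```

Call:
send_rows:
  slide:
    - [0,0,0.3]
    - [0,0,0.7]
    - [0,0,1]
    - [0,0,1]
    - [0,0,1]
  rot:
    - [0,0,0]
    - [0,0,0]
    - [0,0,0]
    - [0,0,0]
    - [0,0,0]
  claw: [-1,-1,-1,-1,-1]

```text
time_s: 18.52
ee_pos: [0.6035, 0.128, 0.1905]
tool_rot: [-0.001, 0.438, 0.899, -0.0]
wrist_force: [-0.3, -0.2, 0.5]
grip_width: 1.001
grip_force: 0.0
```

```bash
python3 - <<'E'
from h import *
A=[]
for n in ['side','scene']:
    p,d,c=grab(n); X,uv,col=cloud(p,d,c); Z=X[:,2]
    H,S,V=cv2.cvtColor(col[:,None],cv2.COLOR_BGR2HSV)[:,0].astype(int).T
    near=(np.hypot(X[:,0]-.5504,X[:,1]-.193)<.15)
    for nm,m in [('strap',near&(S<60)&(Z>.081)&(Z<.089)),('griptop',near&(H>20)&(H<35)&(S>150)&(Z>.125)&(Z<.15)),('bolttop',(np.hypot(X[:,0]-.604,X[:,1]-.128)<.03)&(Z>.1)&(Z<.125))]:
        if m.sum()>8: print(n,nm,m.sum(),np.percentile(X[m][:,2],[2,50,98]).round(4),cv2.minAreaRect(1000*X[m][:,:2].astype(np.float32)))
    A.append(cv2.resize(p[90:200,80:270] if n=='side' else p[90:200,230:420],(400,232)))
cv2.imwrite('pics/i.png',np.hstack(A))
E
```

```text
side strap 1475 [0.0815 0.0846 0.088 ] ((549.8970336914062, 193.896728515625), (78.16313934326172, 242.01669311523438), 40.057769775390625)
side griptop 117 [0.1258 0.1319 0.1337] ((497.198974609375, 257.78277587890625), (25.749000549316406, 28.968557357788086), 43.123226165771484)
side bolttop 251 [0.1008 0.111  0.1126] ((602.9539184570312, 126.7835922241211), (41.62705612182617, 38.380489349365234), 71.65142822265625)
scene strap 1140 [0.0823 0.0848 0.0881] ((549.5363159179688, 193.33001708984375), (74.61124420166016, 242.11553955078125), 39.81707763671875)
scene griptop 57 [0.1258 0.1324 0.1345] ((499.36859130859375, 258.5518798828125), (20.29921531677246, 26.710479736328125), 25.733549118041992)
scene bolttop 231 [0.1013 0.1112 0.1138] ((603.298583984375, 127.13572692871094), (39.69154357910156, 39.918033599853516), 55.19989013671875)
```

View pics/i.png

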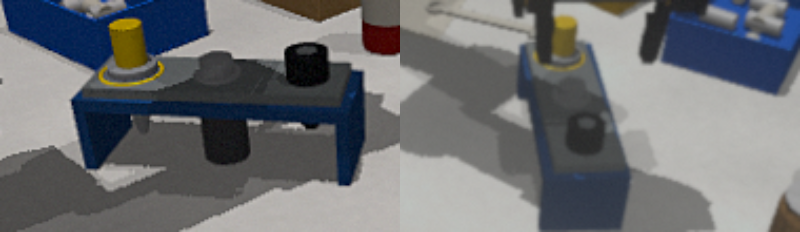

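The drift (grip top 133 mm) and the bolt (head top 112 mm, at (603,127)) are both seated and upright, and the gripper is clear.

```bash
python3 -c "
from plant import finish_job
print(finish_job())"
```

```text
the job is handed in; nothing more can be done
None
```

I handed the job in after about 19 s of the 64 s allowed: the cameras show the drift collar and bolt head both seated on the strap, the strap about 0.03 rad off line (limit 0.075), and the gripper clear; the hand-in returned no verdict.

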